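Refit a gas hob's control knob and hold it pressed in

ROBOT

A 6-joint arm with a two-finger parallel gripper is mounted at the origin on the work surface. World frame = base frame: x ahead of the robot, y to its left, z up, the work surface at z = 0. Lengths are in m, angles in rad, forces in N, time in s.
With the tool pointing down it reaches from about 0.375 to 0.9 m from the base axis. Payload 3.1 kg.
Tool frame: the origin (TCP) lies midway between the tips of the shut fingers; the grasp point (between the pads) lies 19 mm behind it; x points along the fingers, z is the direction in which the jaws open and shut, and the axes are right-handed (so a half turn about x gives the same grasp; the last joint's range is limited). The gripper opens to 85 mm and grips with 20 to 120 N. Pads are 22 mm wide; open, the fingers measure 114 mm over their backs; the gripper's body (76 mm by 85 mm) begins 54 mm behind the grasp point. The pads swing forward as they close: fully open they stand 13 mm farther back than shut.
Start: joints at [1.026, 0.527, 1.433, -0, 1.181, -0.178], TCP at [0.224, 0.583, 0.231] pointing down, gripper open.
Joint ranges: [-3.08, 3.08], [-0.75, 2.2], [0.22, 2.44], [-1.43, 4.57], [0, 2.65], [-2.85, 2.85]. Speed limits (rad/s): [2.79, 2.79, 3.14, 3.14, 3.14, 3.14].

INTERFACE

Orientations are given as a unit quaternion [x, y, z, w].
In Python, from station import telemetry, optics, manip gives the robot as it stands.
- The arm moves only by the tool step_arm, never from a script. Its argument "commands" is a list of rows, each a list of 4 numbers: the shift along the tool's x, y, z in m, then the turn about the tool's x in rad. A call has 1 to 8 rows; each row is the pose to reach, as a shift and turn from the pose measured when the call began, along the tool's axes at that moment; what a row does not reach only later rows make up. A row lasts 1/12 s, in which the tool goes at most 41.7 mm and 7.16 degrees, less where a joint would pass 70% of its speed; a pose out of reach is approached as far as the arm can. A call with a gripper value outside its range is refused whole. "jaw" is the finger opening in m, from 0 to 0.0854, set as the call begins (left out, the last holds). The fingers move at their own pace and stop on an object; "grip_force" is the grip in N (left out, the last holds). Time passes only in rows, so rows that repeat a pose let the fingers close. It gives the time, the measured TCP pose, the force and the opening at its end, in the units of the state.
- telemetry.sense(): the state, without advancing time (a new reading comes with each control period).
- optics.snapshot(name): name is "side" or "top"; returns the picture (480x640x3 uint8, red, green, blue); there is no depth.
- optics.camera_params(name): a dict with "mtx" (3x3 intrinsics, pixels), "k1" (the pictures are not rectified: a ray, as slopes to the right and down, at radius r is drawn at 1 + k1 r^2 times it, then the intrinsics apply), "origin" and "attitude" of the camera in the world. Camera axes: x right, y down, z forward; pixel columns grow to the right and rows downward; lengths in m; the calibration is good to about 2 mm. A picture is of the moment at which its call begins. camera_params takes no time and is no camera call.
- manip.sign_off(): hands the job in, once; it reports no verdict.
The state is a dict: "t": time; "q": joint angles; "qd": joint speeds; "tau": joint torques, N m; "tcp_pos": TCP position; "tool_rot": TCP orientation; "force": force on the tool from outside, world axes, zero at the start; "ft_torque": the same for the moment, N m; "finger_gap": opening from 0.0 (shut) to 1.0 (fully open).
Only numpy, scipy, OpenCV 4.12 (cv2) and the standard library are available. Lean on these libraries where they do the work, as an engineer would, in place of code of your own. Each camera call takes 0.05 s, during which the arm holds its last target.

TASK

The hob has been cleaned and one of its control knobs is still lying on the birch shelf. Pick that knob up, turn it so that the flat in its bore matches the flat on the bare valve spindle of the hob, push it fully home on the spindle, then press it all the way down against the valve spring, as one does to light a burner, and finish while still holding it pressed down. Do not press the other knob, and leave everything else on the shelf and worktop where it is.

Things in the scene. Friction and masses are not known exactly. Their poses are not given: they have to be found in the camera images.
- knob: Loose control knob, black plastic, 36 mm high, 45 g, right way up on the right part of the shelf. Round skirt 42 mm wide, 14 mm high; above it a bar grip 14 mm wide (knob's y) up to 36 mm, along the knob's x from a blunt end at -19 mm to a pointed nose at +25 mm; sides parallel from -17 to +12 mm. Origin: centre of the underside; z up. At first the nose points to world +x within 50 degrees.
- knob_bore (a point): End of the D-shaped bore in the knob's underside: on the axis, 14 mm above the origin. The bore is 14 mm deep and 13.5 mm in diameter, with a flat 2.25 mm from the axis on the nose's side (knob's +x).
- knob_nose (a point): Point in the knob's nose, 22 mm in front of the axis (knob's +x), 25 mm above the underside. A thin white line lies on top of the nose.
- spindle_tip (a point): Centre of the top of the bare valve spindle: upright steel shaft, 12 mm diameter, in a round black bezel (50 mm wide, 3 mm high) on the hob's control strip. It stands 24 mm above the steel top. The upper 16 mm have a flat 1.5 mm from the axis, facing along this point's +x (world +x within 45 degrees); z up. The top 3 mm taper inwards by about 2 mm as a lead-in.
- spindle (a joint): How far the bare spindle is pressed down, m: 0 released, 0.005 at its stop. Spring: 5 N to start, 10 N at the stop; springs back when let go; does not turn. The knob, nose over the flat, slides on (0.75 mm play all round, about 7 degrees) until the bore's end meets the spindle's top; its underside is then 7 mm above the bezel, 2 mm when pressed to the stop.
- other_knob (a joint): How far the other, fitted knob is pressed down, in m: 0 released, 0.005 at its stop.
- other_knob_top (a point): Centre of the top of the other knob, which is of the same kind and already fitted on the hob's other valve, 130 mm from the bare spindle; it may be on the left or the right of it.
- hob: Table-top gas hob, stainless steel, two burners, fixed: 500 mm (its y) by 320 mm (its x), steel top 75 mm above the worktop. The two valves stand on its front strip at x = -115 mm, y = +65 and -65 mm. Black pan supports, up to 40 mm above the steel top, begin 55 mm behind the line of the valves. Origin: centre of the underside, on the worktop.
- board: Low shelf made from a birch drawer front, fixed: 720 mm (its y) by 200 mm (its x), top 63 mm above the worktop, standing askew (turned 15 to 25 degrees to the left). A small clamp at its left end (+y) holds a wooden spatula upright to 347 mm above the worktop. Origin: centre, on the worktop.
- kettle: Steel kettle with twist-lock lid and arched handle, 140 mm diameter, 190 mm high, on the middle of the shelf. Origin: centre of the underside.
- teapot: Cream ceramic teapot, 104 mm diameter, 109 mm high, spout to the robot, on the left part of the shelf. Origin: centre of the underside.
- bowl_a: Melamine bowl, 110 mm diameter, 48 mm high, on the shelf between knob and kettle. Origin: centre of the underside.
- bowl_b: Another bowl of the same kind and size, standing on the worktop near the robot. Origin: centre of the underside.
- scoop: Aluminium scoop, 180 mm long, 60 mm wide, 30 mm high, on the worktop in front of the shelf. Origin: under its back plate, mouth to its +x.
- tin: Steel tea tin, 82 mm diameter, 106 mm high, on the worktop near the robot. Origin: centre of the underside.
There are look-alikes about, which are no part of the job. Leave any turquoise look-alike of the knob alone.

How it is judged:
On the way, in this order (a step that is already met when the one before it is completed fails the run):
1. the knob is lifted off the shelf in the fingers (height (world z) of knob above 0.09 m and contact force between the fingers and knob above 0.5 N), for 0.1 s.
2. the knob is fully home on the bare spindle, flat to flat (z of knob in the frame of spindle_tip below -0.012 m and horizontal distance between knob and spindle_tip below 0.003 m and angle between the x axis of knob and the x axis of spindle_tip, either way round below 0.3 rad and x of knob_nose in the frame of spindle_tip above 0.01 m), for 0.2 s.
At the end, for the whole second after the job is handed in: Knob on the bare spindle, underside 12 mm or more below its top, centred within 3 mm, upright within 0.12 rad, nose over the flat within 0.3 rad; fingers on it keep the spindle pressed 3.8 mm or more; knob off the hob's top, other knob unpressed, nothing else moved 20 mm (all of step 2 and angle between knob's own z axis and vertical below 0.12 rad and value of joint spindle above 0.0038 m and contact force between the fingers and knob above 1 N and contact force between knob and hob below 0.5 N and value of joint other_knob below 0.002 m and distance of each of kettle, teapot, bowl_a, bowl_b, scoop, tin from where it was at the start of the episode below 0.02 m); the arm keeps its last pose, push and grip.
It fails at once if the other knob is pressed in (value of joint other_knob above 0.003 m).
It fails at once if something else on the shelf or worktop is knocked or moved (distance of any of kettle, teapot, bowl_a, bowl_b, scoop, tin from where it was at the start of the episode above 0.02 m or angle between any of kettle, teapot's own z axis and vertical above 0.35 rad).
It also fails if it takes over 45 s, if anything falls off the work surface, if the arm or the gripper's body presses on something with over 40 N, if the wrist force passes 120 N, or if a joint passes its speed limit or range.

## Working session

There is one attempt and no reset: what is moved stays moved. The work goes in short steps, Python scripts to look and compute and a tool call to move; the robot and the scene stay as the last step left them, time stands still between calls to the robot, and variables do not carry over. Pictures are saved under pics/ and viewed, and the job is handed in when it is done.

Besides the shell and the picture viewer there is one more tool, called after ">>>" as a command line: name --pt "numbers of a row" for each row, then --argument value for the rest. step_arm: Moves the arm, as the interface text tells. Its arguments: {"type":"object","properties":{"commands":{"type":"array","items":{"type":"array","items":{"type":"number"}}},"jaw":{"type":"number"},"grip_force":{"type":"number"}},"required":["commands"]}

```bash
ls; mkdir -p pics; cat > h.py <<'E'
import numpy as np, cv2
from station import telemetry, optics, manip
from scipy.spatial.transform import Rotation as R
E
python3 - <<'E'
from h import *
print(telemetry.sense())
for n in("side","top"):
    im=optics.snapshot(n); cv2.imwrite(f"pics/{n}0.png",im[:,:,::-1]); print(n,optics.camera_params(n))
E
```

```text
pics
{'t': 0.0, 'q': array([ 1.02552050e+00,  5.28482627e-01,  1.43395844e+00,  2.11340242e-05,
        1.18137115e+00, -1.78535335e-01]), 'qd': array([ 0.0006646 ,  0.00020355, -0.0007838 , -0.00012429, -0.00013505,
        0.00017971]), 'tau': array([-3.40471024e-04, -4.42354882e+01, -1.78028101e+01, -1.92129251e-04,
        8.29021126e-03,  1.45999411e-05]), 'tcp_pos': array([0.22370782, 0.58280184, 0.23030565]), 'tool_rot': array([-0.40075879,  0.58350904,  0.40012642,  0.58207254]), 'force': array([ 0.30749223,  0.10038271, -1.25598926]), 'ft_torque': array([-0.01502138,  0.07528631, -0.00238392]), 'finger_gap': 0.9986904422246917}
side {'mtx': array([[471.34258228,   0.        , 322.59749104],
       [  0.        , 471.34258228, 235.91663346],
       [  0.        ,   0.        ,   1.        ]]), 'k1': -0.0841337998489874, 'origin': array([ 0.29296005, -0.72729862,  0.7498578 ]), 'attitude': array([ 0.88309005, -0.13276868,  0.07197659, -0.44423395])}
top {'mtx': array([[447.21526692,   0.        , 327.85212601],
       [  0.        , 447.21526692, 239.91059075],
       [  0.        ,   0.        ,   1.        ]]), 'k1': -0.016506460165408948, 'origin': array([0.36132079, 0.11483981, 1.35570506]), 'attitude': array([ 0.70890602, -0.7006117 ,  0.06394336, -0.05006737])}
```

View pics/side0.png

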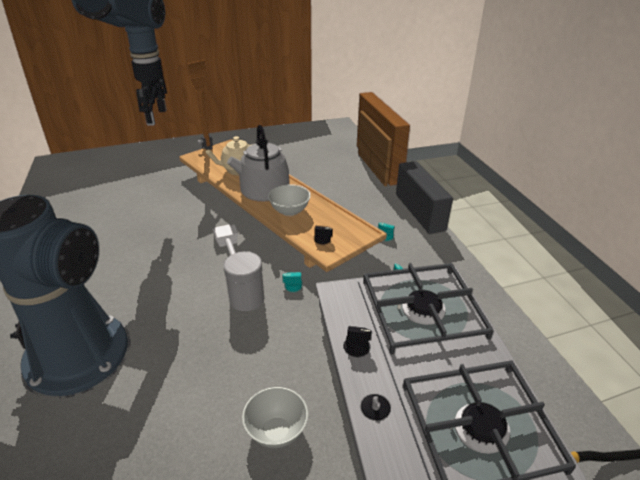

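View pics/top0.png

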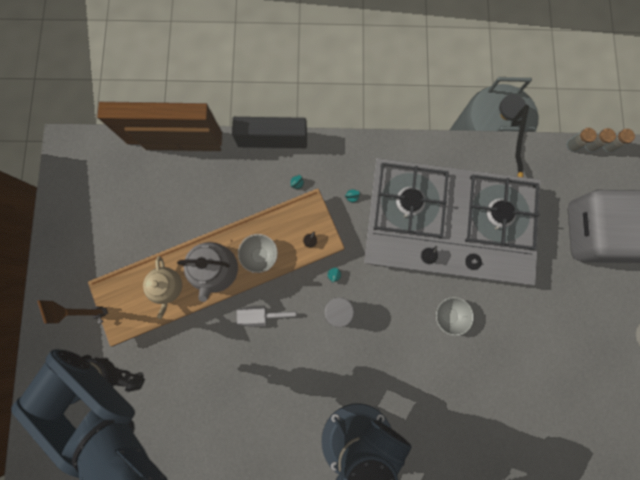

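The side view shows the loose knob near (323,235), the fitted knob near (357,340) and the bare spindle near (376,405). In the top view they are near (311,240), (430,256) and (474,262). The turquoise look-alikes are separate from these. Next I'll zoom in.

```bash
python3 - <<'E'
import cv2,numpy as np
s=cv2.imread("pics/side0.png");t=cv2.imread("pics/top0.png")
c=lambda im,x,y:cv2.resize(im[y-20:y+20,x-20:x+20],(400,300)[:1]*2,interpolation=cv2.INTER_CUBIC)
def g(i):return np.clip(255*(i/255.)**0.6,0,255).astype('uint8')
o=np.vstack([np.hstack([c(s,323,235),c(s,376,405)]),np.hstack([c(t,311,240),c(t,474,262)])])
cv2.imwrite("pics/z0.png",cv2.resize(g(o),(600,600)))
E
```

```text
(no output)
```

View pics/z0.png

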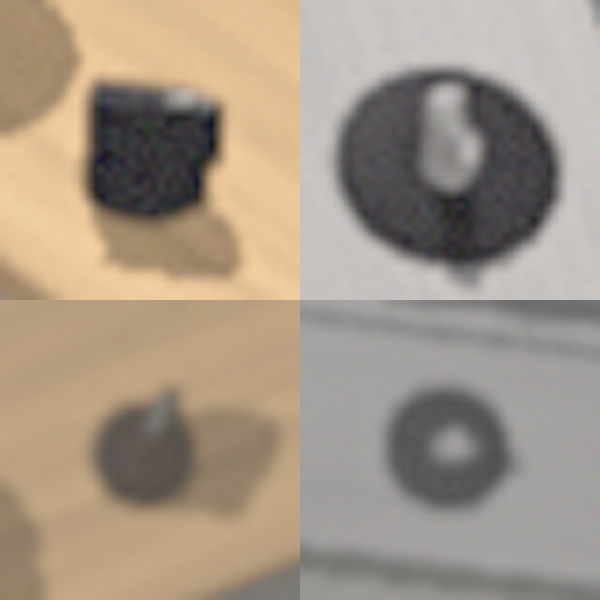

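```bash
cat >> h.py <<'E'
def ray(n,uv):
    p=optics.camera_params(n); uv=np.atleast_2d(uv).astype(float)
    x=cv2.undistortPoints(uv[:,None],p["mtx"],np.array([p["k1"],0,0,0.]))[:,0]
    d=np.c_[x,np.ones(len(x))]
    d=R.from_quat(p["attitude"]).apply(d); return np.array(p["origin"]),d/np.linalg.norm(d,axis=1)[:,None]
def plane(n,uv,z):
    o,d=ray(n,uv); return o+d*((z-o[2])/d[:,2])[:,None]
def tri(us,ut):
    o1,d1=ray("side",us);o2,d2=ray("top",ut);d1=d1[0];d2=d2[0]
    A=np.c_[d1,-d2]; s=np.linalg.lstsq(A,o2-o1,rcond=None)[0]
    a=o1+s[0]*d1;b=o2+s[1]*d2; return (a+b)/2,np.linalg.norm(a-b)
def proj(n,P):
    p=optics.camera_params(n); P=np.atleast_2d(P)
    c=R.from_quat(p["attitude"]).inv().apply(P-p["origin"])
    return cv2.projectPoints(c,np.zeros(3),np.zeros(3),p["mtx"],np.array([p["k1"],0,0,0.]))[0][:,0]
def up(im,x,y,h=20,k=10):
    M=np.array([[k,0,-(x-h)*k],[0,k,-(y-h)*k]],float)   # out = k*(in-(x-h))
    return cv2.warpAffine(im,M,(2*h*k,2*h*k),flags=cv2.INTER_CUBIC)
def cont(im,x,y,thr,h=20,k=10,dark=True):
    g=cv2.cvtColor(up(im,x,y,h,k),cv2.COLOR_RGB2GRAY)
    m=((g<thr) if dark else (g>thr)).astype('uint8')
    cs=cv2.findContours(m,0,cv2.CHAIN_APPROX_NONE)[0]
    cs=sorted(cs,key=cv2.contourArea)[::-1]
    return [c[:,0]/k+[x-h,y-h] for c in cs]
E
python3 - <<'E'
from h import *
s=cv2.imread("pics/side0.png")[:,:,::-1];t=cv2.imread("pics/top0.png")[:,:,::-1]
gs=cv2.cvtColor(s,7);gt=cv2.cvtColor(t,7)
np.set_printoptions(linewidth=200,precision=4,suppress=True)
print(gt[230:252,300:324]);print(gt[250:276,462:488]);print(gs[392:424,360:394])
E
```

```text
[[123 124 125 127 128 128 130 131 130 130 129 129 125 123 123 124 126 127 125 124 125 125 126 127]
 [127 128 128 128 129 129 131 129 131 131 129 124 114 104 105 116 122 125 125 125 127 126 127 127]
 [129 130 128 129 129 129 127 125 124 123 119 109  95  81  85 107 122 126 127 127 128 127 125 125]
 [130 129 130 130 129 124 116 105 100  97  94  88  81  70  76 103 121 124 121 120 120 121 120 119]
 [130 131 131 130 125 111  92  77  66  64  65  69  73  63  68  93 110 111 107 105 104 104 105 107]
 [130 131 129 124 109  88  67  53  47  45  55  69  68  58  55  74  91  94  92  90  89  91  92  93]
 [128 128 126 114  90  65  48  43  43  47  58  68  63  51  46  59  75  84  85  87  87  88  89  88]
 [126 127 119 101  73  53  44  44  44  47  54  59  54  42  41  48  65  81  88  88  89  89  89  89]
 [125 125 114  90  63  46  43  43  44  46  47  49  45  41  41  43  58  77  87  89  90  88  88  86]
 [127 123 110  83  55  44  44  46  45  46  44  44  42  41  40  41  54  76  87  89  88  85  85  82]
 [127 122 106  78  53  44  44  45  44  46  45  42  41  42  41  42  55  75  85  85  84  82  82  81]
 [124 122 1
[... 3353 characters left out ...]
19 119 118 116 116 117 117 116 117 118 119 119 120 119 119 119 119 120 120 120]
 [119 119 119 119 118 119 120 120 120 121 120 119 120 120 120 119 120 119 120 120 119 119 120 120 119 120]
 [119 120 119 120 119 119 119 120 119 120 120 121 120 119 120 120 119 120 119 119 119 119 119 120 119 119]
 [115 117 117 119 119 120 120 120 121 121 121 121 120 120 120 120 120 120 119 119 118 119 120 119 120 119]
 [ 99 102 107 110 113 113 115 117 117 118 120 121 121 121 121 120 121 121 120 120 120 119 120 119 120 119]]
[[165 164 165 ... 171 168 169]
 [161 167 164 ... 170 170 169]
 [161 166 164 ... 170 172 169]
 ...
 [163 162 164 ... 165 163 164]
 [163 166 161 ... 165 163 165]
 [163 165 164 ... 163 163 164]]
```

```bash
cat > m.py <<'E'
from h import *
from scipy.optimize import least_squares
np.set_printoptions(linewidth=200,precision=4,suppress=True)
s=cv2.imread("pics/side0.png")[:,:,::-1];t=cv2.imread("pics/top0.png")[:,:,::-1]
def circ(P):
    f=lambda a:np.hypot(P[:,0]-a[0],P[:,1]-a[1])-a[2]
    r=least_squares(f,[*P[:,:2].mean(0),.02],loss='soft_l1',f_scale=.001); return r.x,np.abs(r.fun).mean()
# bezel
for n,im,(x,y),thr in(("side",s,(376,405),100),("top",t,(474,262),80)):
    c=cont(im,x,y,thr)[0]
    e=cv2.fitEllipse(np.float32(c))
    P=plane(n,c,0.078);print("bezel",n,e,circ(P))
for z in(.068,.078,.088):
    print(z,circ(plane("side",cont(s,376,405,100)[0],z))[0],circ(plane("top",cont(t,474,262,80)[0],z))[0])
# knob skirt, top
a=cont(t,311,240,86)[0];b=cont(t,311,240,65)[0]
m=b.mean(0); 
sel=[p for p in a if p[0]<m[0]-2 or (p[1]>m[1]+3 and p[0]<m[0]+1)]+[p for p in b if p[0]>m[0]+4 and p[1]>m[1]-2]
for z in (.063,.070,.077): print("knob skirt top",z,circ(plane("top",np.array(sel),z)))
# white line: brighter ridge
print("other",)
E
python3 m.py
python3 - <<'E'
import cv2,numpy as np
s=cv2.imread("pics/side0.png");g=cv2.cvtColor(s,6)
np.set_printoptions(linewidth=250,threshold=10**6)
print(g[222:254,308:344]);print(g[392:424,364:388])
E
```

```text
bezel side ((375.2880859375, 407.11688232421875), (26.589780807495117, 30.421634674072266), 111.39167022705078) (array([ 0.5125, -0.3323,  0.0247]), np.float64(0.0003520584112178986))
bezel top ((473.2305908203125, 261.35400390625), (15.99429988861084, 16.920515060424805), 122.28887939453125) (array([ 0.5124, -0.3311,  0.024 ]), np.float64(0.00033117296331058226))
0.068 [ 0.5158 -0.3264  0.0251] [ 0.5135 -0.3346  0.0241]
0.078 [ 0.5125 -0.3323  0.0247] [ 0.5124 -0.3311  0.024 ]
0.088 [ 0.5093 -0.3381  0.0243] [ 0.5112 -0.3276  0.0238]
knob skirt top 0.063 (array([0.5701, 0.1434, 0.0205]), np.float64(0.00038174224632007503))
knob skirt top 0.07 (array([0.5689, 0.1432, 0.0204]), np.float64(0.0003797124879664084))
knob skirt top 0.077 (array([0.5678, 0.143 , 0.0203]), np.float64(0.0003776823074853888))
other
[[ 98  96  99  98  98 123 168 180 180 176 173 170 168 167 169 168 171 169 171 171 169 170 167 165 163 161 163 161 166 165 170 171 174 173 170 169]
 [ 95  99  96  95  97 124 172 182 180 179 179 177 172 173 169 167 167 168 170 171 169 172 169 167 165 164 164 162 163 164 163 169 173 17
[... 6890 characters left out ...]
4  90]
 [159 143 113  78  45  27  18  24  30  27  24  19  14  18  20  21  28  28  23  26  35  66  96 127]
 [166 162 157 135 101  64  44  33  28  22  22  15  20  12  19  15  18  19  28  50  78 118 150 162]
 [165 165 164 160 146 120 102  84  66  46  43  31  19  21  20  27  32  49  68  92 123 155 167 168]
 [166 162 160 164 166 165 157 143 124 111 106  80  56  48  55  59  76 106 120 130 153 166 168 167]
 [162 161 161 164 164 169 166 162 160 161 157 126  93  80  78  89 122 153 158 161 164 167 162 164]
 [163 163 164 160 161 166 167 165 163 169 168 147 126 108  98 107 146 166 166 164 164 166 164 163]
 [162 164 163 161 162 161 165 164 161 165 168 165 158 142 131 135 156 168 165 162 164 165 163 162]]
```

```bash
cat > f.py <<'E'
from h import *
np.set_printoptions(linewidth=200,precision=4,suppress=True)
s=cv2.imread("pics/side0.png")[:,:,::-1]
g=cv2.cvtColor(s,7).astype(np.float32)
C=np.array([.5125,-.3323]); cam=np.array(optics.camera_params("side")["origin"])
h=C-cam[:2];h/=np.linalg.norm(h);e=np.array([h[1],-h[0]]);print("e angle",np.degrees(np.arctan2(e[1],e[0])))
xs=np.arange(-.012,.0121,.001)
print("      ",(xs*1000).astype(int))
for z in np.arange(.079,.104,.002):
    P=np.c_[C+xs[:,None]*e,np.full(len(xs),z)]
    uv=proj("side",P).astype(np.float32)
    v=cv2.remap(g,uv[None,:,0],uv[None,:,1],cv2.INTER_LINEAR)[0]
    print("%.3f"%z,v.astype(int))
# ledge
m=cv2.threshold(up(g,377,404),0,0,3)[1]
for uv in([378,404.5],[377.8,404.2],[378.3,404.8]):
    d=plane("side",[uv],.083)[0,:2]-C;print(d*1000,np.degrees(np.arctan2(d[1],d[0])))
# on the plane z=.083, brightness by polar angle
for r in(.003,.004,.005):
    a=np.radians(np.arange(-120,121,15));uv=proj("side",np.c_[C+r*np.c_[np.cos(a),np.sin(a)],np.full(len(a),.083)]).astype(np.float32)
    print(r,cv2.remap(g,uv[None,:,0],uv[None,:,1],1)[0].astype(int))
print(np.degrees(a).astype(int))
# knob white line in side & top
E
python3 f.py
```

```text
e angle -29.065273654836822
       [-12 -11  -9  -8  -7  -6  -5  -4  -3  -2  -1   0   0   1   2   3   4   5   6   7   8   9  10  11  12]
0.079 [ 38  35  32  30  33  39  57  72  83  88  91  89  89  90  96 100 100  90  73  49  33  30  29  30  31]
0.081 [ 36  34  32  30  33  39  56  71  83  87  89  87  87  88 101 111 118 106  87  57  37  29  28  28  28]
0.083 [ 35  32  30  27  30  38  58  72  84  87  88  87  88  92 109 123 134 118  95  63  41  26  27  28  28]
0.085 [ 35  34  32  30  32  41  59  73  84  89  90  89  90  97 114 129 141 125  99  63  40  26  28  29  29]
0.087 [ 36  37  35  33  33  43  59  73  84  90  93  93  96 104 118 130 137 122  94  62  41  29  30  31  31]
0.089 [ 37  39  36  33  32  43  58  73  85  94  97 101 106 112 120 124 123 108  83  55  38  31  32  31  31]
0.091 [ 38  38  36  35  35  47  62  79  90  99 104 110 117 116 115 109 101  87  67  46  33  28  28  31  31]
0.093 [ 40  39  36  37  40  51  67  87  97 106 111 116 120 111 103  88  76  61  46  36  28  28  28  31  30]
0.095 [ 40  38  36  37  42  55  72  91 102 111 118 118 116 103  85  63  50  41  34  31  29  29  30 
[... 165 characters left out ...]
33 127 112  91  68  46  33  29  29  29  30  32  31  30  28]
0.101 [ 40  38  37  40  47  60  91 119 141 144 142 133 114  90  62  42  29  30  33  32  32  32  27  25  26]
0.103 [ 38  37  37  38  44  56  85 113 139 146 145 136 117  93  62  42  28  31  32  32  32  30  24  22  24]
[ 4.2084 -0.4369] -5.927531136242671
[4.1138 0.1815] 2.5256213075359475
[ 4.4576 -1.1035] -13.904373237907992
0.003 [ 90  91  93  98 107 115 123 127 124 119 110 103  99  95  93  92  91]
0.004 [ 94  94  94  98 107 120 134 142 137 128 120 111 105 100  95  92  87]
0.005 [ 96  97  96  94 101 109 117 127 133 133 121 116 114 105  97  89  82]
[-119 -105  -90  -75  -59  -45  -29  -14    0   14   29   45   59   75   90  105  119]
```

```bash
cat > k.py <<'E'
from h import *
np.set_printoptions(linewidth=200,precision=4,suppress=True)
C=np.array([.5688,.1432])
for n,pts in(("top",[[312.2,234],[311.6,235],[311.2,236],[310.9,237],[313.4,231.2]]),("side",[[326,227.6],[327,227.6],[328,227.5],[329,227.7],[331.7,228.5]])):
    P=plane(n,pts,.099)[:,:2]-C
    for p in P: print(n,p*1000,np.hypot(*p)*1000,np.degrees(np.arctan2(p[1],p[0])))
print(tri([331.9,228.2],[313.5,231.2]))
print(proj("side",np.array([[*C,.063],[*C,.099]])),proj("top",np.array([[*C,.063],[*C,.099]])))
for n in("side","top"):
    print(proj(n,np.array([[*C+.025*np.array([np.cos(a),np.sin(a)]),.099] for a in np.radians([-60,-50,-40,-30,-20])])))
    print('b',proj(n,np.array([[*C-.019*np.array([np.cos(a),np.sin(a)]),.099] for a in np.radians([-60,-50,-40,-30,-20])])))
print(proj("top",[[.513,-.332,.099]]))
E
python3 k.py
```

```text
top [13.7956 -7.2494] 15.584385382376604 -27.721099341377844
top [10.8782 -5.5855] 12.228374694863877 -27.17862249640676
top [ 7.9708 -4.4925] 9.149659580194156 -29.406497455496
top [ 5.0695 -3.685 ] 6.267292752377383 -36.01334059638273
top [ 21.9577 -10.5454] 24.35873030457631 -25.65305983232777
side [ 9.9477 -3.6771] 10.605540770213734 -20.286577721632373
side [12.2269 -4.3577] 12.980237363803218 -19.616285617640948
side [14.6322 -4.6485] 15.352803739236647 -17.624541609007096
side [16.6594 -6.1085] 17.7439738042478 -20.13634513802693
side [ 21.7897 -11.0492] 24.431093743373683 -26.888836298119408
(array([0.5909, 0.1323, 0.0996]), np.float64(0.00047819048184625184))
[[321.43   239.5291]
 [321.5464 227.4348]] [[309.8199 240.7461]
 [309.576  238.7385]]
[[329.3593 231.6759]
 [330.4717 230.8234]
 [331.3051 229.8718]
 [331.836  228.8514]
 [332.0509 227.7941]]
b [[315.7337 224.2797]
 [314.8769 224.9029]
 [314.2182 225.6051]
 [313.7787 226.3658]
 [313.573  227.1625]]
[[317.2444 234.5156]
 [316.3856 233.2714]
 [315.3211 232.1938]
 [314.0832 231.3152]
 [312.7094 230.6618]]
b [[303.729  241.9585]
 [304.38   242.9103]
 [305.1896 243.7356]
 [306.1332 244.4092]
 [307.1819 244.9102]]
[[476.0198 260.266 ]]
```

```bash
cat > go.py <<'E'
from h import *
import sys
np.set_printoptions(linewidth=200,precision=4,suppress=True)
def to(x,y,z,nose=None):
    s=telemetry.sense();M=R.from_quat(s["tool_rot"]).as_matrix();p=s["tcp_pos"]
    d=M.T@(np.array([x,y,z])-p)
    zang=np.degrees(np.arctan2(M[1,2],M[0,2]))
    print("t",s["t"],"tcp",p,"xax",M[:,0],"zang",zang,"F",s["force"],"T",s["ft_torque"],"gap",s["finger_gap"]*85.4,"q",s["q"])
    print("shift",d,"dist",np.linalg.norm(d))
    if nose is not None:
        for o in(90,-90):
            w=(nose+o-zang+180)%360-180   # world turn ccw; tool x is down -> negative
            print("turn about x",-np.radians(w),"rows>=",abs(w)/7.16, "q6 after", s["q"][5], "+/-",np.radians(w))
if __name__=="__main__": to(*map(float,sys.argv[1:]))
E
python3 go.py .569 .1432 .40 -26
python3 - <<'E'
from h import *
print("spatula/kettle",plane("top",[[207,262],[160,285],[100,312],[258,253],[338,312],[430,256]],.2))
E
```

```text
t 0.1 tcp [0.2238 0.5829 0.2304] xax [-0.0011 -0.0018 -1.    ] zang 68.98264264212666 F [ 0.3318 -0.0347 -0.1501] T [-0.021  -0.0271 -0.0171] gap 85.27978481922335 q [ 1.0255  0.5284  1.4338 -0.      1.1815 -0.1785]
shift [-0.1692 -0.4799 -0.2869] dist 0.5841647800142294
turn about x 0.08696351955538004 rows>= 0.6958998103528878 q6 after -0.17847499480007595 +/- -0.08696351955538004
turn about x -3.054629134034413 rows>= 24.443764994116385 q6 after -0.17847499480007595 +/- 3.054629134034413
spatula/kettle [[ 0.48756848  0.40510153  0.2       ]
 [ 0.42678823  0.52214142  0.2       ]
 [ 0.35656572  0.66939698  0.2       ]
 [ 0.51275261  0.27426407  0.2       ]
 [ 0.3634732   0.06523331  0.2       ]
 [ 0.51058042 -0.1748654   0.2       ]]
```

>>> step_arm --pt "-0.04 0 0 0" --pt "-0.08 0 0 0" --pt "-0.12 0 0 0" --pt "-0.16 0 0 0" --pt "-0.17 0 0 0" --pt "-0.17 0 0 0.087" --jaw 0.06

```text
t: 0.6
tcp_pos: [0.2248, 0.5847, 0.4055]
tool_rot: [-0.373, 0.597, 0.376, 0.602]
force: [-0.7, 0.6, -0.6]
finger_gap: 0.707
```

```bash
python3 go.py .569 .1432 .40 -26
```

```text
t 0.6 tcp [0.2248 0.5847 0.4055] xax [ 0.004   0.0066 -1.    ] zang 63.93061378521544 F [-0.7107  0.5804 -0.5528] T [ 0.0369 -0.0101 -0.0213] gap 60.38627630213784 q [ 1.0256  0.3892  1.1866 -0.      1.5581 -0.0902]
shift [ 0.0039 -0.5032 -0.2454] dist 0.5598669327012394
turn about x -0.0012110179034867507 rows>= 0.00969081212075029 q6 after -0.09016266763672942 +/- 0.0012110179034867507
turn about x 3.1403816356863063 rows>= 25.12997399234852 q6 after -0.09016266763672942 +/- -3.1403816356863063
```

>>> step_arm --pt "0 -0.032 -0.015 0" --pt "0 -0.064 -0.03 0" --pt "0 -0.096 -0.045 0" --pt "0 -0.128 -0.06 0" --pt "0 -0.16 -0.075 0" --pt "0 -0.192 -0.09 0" --pt "0 -0.224 -0.105 0" --pt "0 -0.25 -0.12 0"

```text
t: 1.27
tcp_pos: [0.3978, 0.3651, 0.4039]
tool_rot: [-0.373, 0.598, 0.375, 0.602]
force: [0.4, 0.5, -0.4]
finger_gap: 0.701
```

>>> step_arm --pt "0 -0.032 -0.015 0" --pt "0 -0.064 -0.03 0" --pt "0 -0.096 -0.045 0" --pt "0 -0.128 -0.06 0" --pt "0 -0.16 -0.075 0" --pt "0 -0.192 -0.09 0" --pt "0 -0.224 -0.105 0" --pt "0 -0.25 -0.12 0"

```text
t: 1.93
tcp_pos: [0.5706, 0.1453, 0.4022]
tool_rot: [-0.373, 0.599, 0.375, 0.602]
force: [0.5, 0.1, -0.1]
finger_gap: 0.705
```

```bash
python3 go.py .569 .1432 .14 -26
```

```text
t 1.9333 tcp [0.5706 0.1453 0.4022] xax [ 0.0024  0.0053 -1.    ] zang 63.8292914152017 F [ 0.5004  0.0709 -0.096 ] T [-0.0262 -0.0361  0.0051] gap 60.217391081962056 q [ 0.057   0.3307  1.2846  0.0051  1.5236 -1.0572]
shift [ 0.2622  0.0005 -0.0041] dist 0.2622293325977451
turn about x -0.0029794268661501176 rows>= 0.023841981117079747 q6 after -1.0572165718341635 +/- 0.0029794268661501176
turn about x 3.138613226723643 rows>= 25.115822823352193 q6 after -1.0572165718341635 +/- -3.138613226723643
```

>>> step_arm --pt "0.04 0 -0.004 0" --pt "0.08 0 -0.004 0" --pt "0.12 0 -0.004 0" --pt "0.16 0 -0.004 0" --pt "0.2 0 -0.004 0" --pt "0.24 0 -0.004 0" --pt "0.26 0 -0.004 0" --pt "0.26 0 -0.004 0" --jaw 0.045

```text
t: 2.6
tcp_pos: [0.5648, 0.1427, 0.1363]
tool_rot: [-0.37, 0.603, 0.377, 0.598]
force: [-1.3, -0.1, -0.3]
finger_gap: 0.527
```

```bash
python3 go.py .569 .1432 .081 -26; python3 - <<'E'
from h import *
o=[]
for n,c in(("side",(323,225)),("top",(311,240))):
    im=optics.snapshot(n)[:,:,::-1]; cv2.imwrite(f"pics/{n}1.png",im); o.append(up(im,*c,h=40,k=5))
cv2.imwrite("pics/z1.png",np.hstack(o))
E
```

```text
t 2.6 tcp [0.5648 0.1427 0.1363] xax [-0.0106  0.0045 -0.9999] zang 63.81218451743405 F [-1.2553 -0.1486 -0.3257] T [-0.0294 -0.0245 -0.0177] gap 44.97859272991529 q [ 0.0531  0.5979  1.6201  0.0063  0.934  -1.0645]
shift [ 0.0553 -0.0042  0.0024] dist 0.05547611729076125
turn about x -0.003277998556997873 rows>= 0.026231212648876 q6 after -1.0644558106102586 +/- 0.003277998556997873
turn about x 3.1383146550327954 rows>= 25.113433591820396 q6 after -1.0644558106102586 +/- -3.1383146550327954
```

View pics/z1.png

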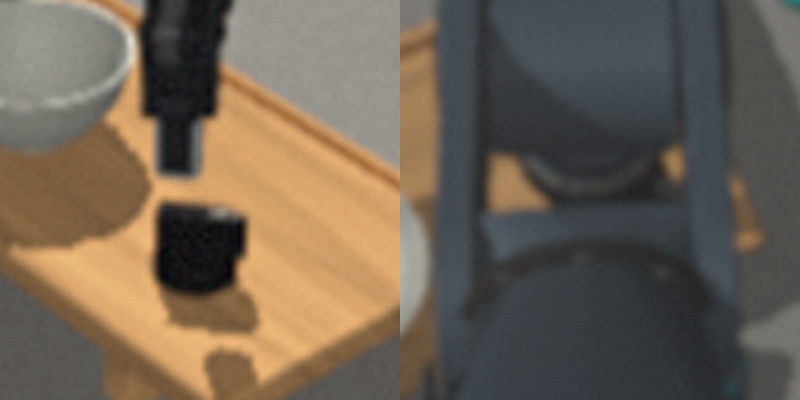

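The side view shows the fingers just above the knob (crop (180,140) against the knob at (198,245)). The top view is blocked by the arm. Now I'll descend.

>>> step_arm --pt "0.01 -0.004 0.002 0" --pt "0.025 -0.004 0.002 0" --pt "0.04 -0.004 0.002 0" --pt "0.055 -0.004 0.002 0" --pt "0.055 -0.004 0.002 0" --pt "0.055 -0.004 0.002 0"

```text
t: 3.2
tcp_pos: [0.5745, 0.1434, 0.0873]
tool_rot: [-0.373, 0.599, 0.375, 0.602]
force: [0.0, -0.6, 0.2]
finger_gap: 0.529
```

```bash
python3 go.py .569 .1432 .081 -26; python3 - <<'E'
from h import *
im=optics.snapshot("side")[:,:,::-1]; cv2.imwrite("pics/s2.png",up(im,323,225,h=40,k=7))
E
```

```text
t 3.2 tcp [0.5745 0.1434 0.0873] xax [ 0.0021  0.0052 -1.    ] zang 63.82929730294485 F [ 0.0498 -0.5548  0.2196] T [-0.0146 -0.045  -0.0056] gap 45.21733875465022 q [ 0.0534  0.6772  1.6338  0.0069  0.8283 -1.0653]
shift [ 0.0063  0.0049 -0.0027] dist 0.008419774451486568
turn about x -0.002979324105647012 rows>= 0.023841158806586927 q6 after -1.065284280341459 +/- 0.002979324105647012
turn about x 3.138613329484146 rows>= 25.115823645662687 q6 after -1.065284280341459 +/- -3.138613329484146
```

View pics/s2.png

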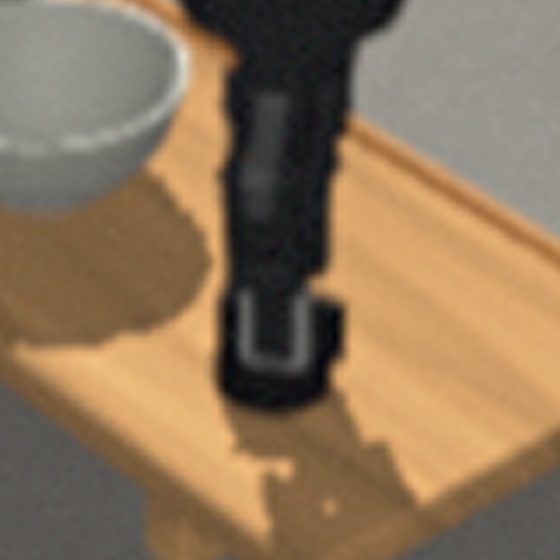

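The fingers straddle the grip bar (crop (275,320)). I'll correct the last few millimetres and close.

>>> step_arm --pt "0.003 0.005 -0.003 0" --pt "0.006 0.005 -0.003 0" --pt "0.006 0.005 -0.003 0" --pt "0.006 0.005 -0.003 0"

```text
t: 3.58
tcp_pos: [0.5693, 0.143, 0.0823]
tool_rot: [-0.373, 0.598, 0.375, 0.602]
force: [0.2, 0.2, 1.0]
finger_gap: 0.524
```

```bash
python3 go.py .569 .1432 .081 -26
```

```text
t 3.5833 tcp [0.5693 0.143  0.0823] xax [ 0.004   0.0053 -1.    ] zang 63.828735591733505 F [0.1905 0.171  0.9617] T [-0.0319 -0.0028  0.0038] gap 44.77232321077451 q [ 0.0532  0.6796  1.6514  0.0071  0.8063 -1.0657]
shift [0.0013 0.0004 0.0001] dist 0.0013411916956300777
turn about x -0.0029891278157301343 rows>= 0.02391961009308591 q6 after -1.0657386350894198 +/- 0.0029891278157301343
turn about x 3.138603525774063 rows>= 25.11574519437619 q6 after -1.0657386350894198 +/- -3.138603525774063
```

>>> step_arm --pt "0.001 0 0 0" --pt "0.001 0 0 0" --pt "0.001 0 0 0" --pt "0.001 0 0 0" --pt "0.001 0 0 0" --pt "0.001 0 0 0" --pt "0.001 0 0 0" --pt "0.001 0 0 0" --jaw 0.0 --grip_force 60

```text
t: 4.25
tcp_pos: [0.5696, 0.1431, 0.0816]
tool_rot: [-0.373, 0.598, 0.375, 0.603]
force: [-0.4, 0.8, 3.5]
finger_gap: 0.145
```

```bash
python3 go.py .569 .1432 .22 -20;python3 - <<'E'
from h import *
im=optics.snapshot("side")[:,:,::-1]; cv2.imwrite("pics/s3.png",up(im,323,225,h=40,k=7))
E
```

```text
t 4.25 tcp [0.5696 0.1431 0.0816] xax [ 0.0048  0.0055 -1.    ] zang 63.83042356350998 F [-0.3767  0.7821  3.4821] T [0.002  0.0564 0.0329] gap 12.360472405202422 q [ 0.0532  0.6808  1.6514  0.0072  0.8043 -1.0658]
shift [-0.1384  0.0003  0.0008] dist 0.13843357155595593
turn about x -0.10767942227020966 rows>= 0.8616726866606171 q6 after -1.0657909273884316 +/- 0.10767942227020966
turn about x 3.0339132313195836 rows>= 24.277992117808655 q6 after -1.0657909273884316 +/- -3.0339132313195836
```

View pics/s3.png

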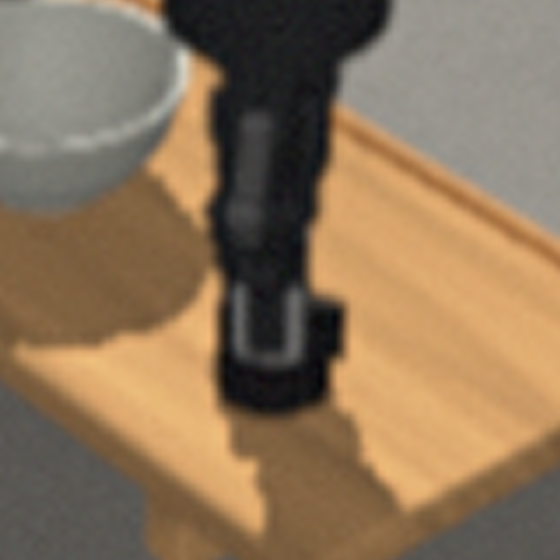

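Held, with an opening of 12.4 mm. Lifting now.

>>> step_arm --pt "-0.01 0 0 0" --pt "-0.03 0 0 0" --pt "-0.06 0 0 0" --pt "-0.1 0 0 0" --pt "-0.138 0 0 0" --pt "-0.138 0 0 0" --pt "-0.138 0 0 0"

```text
t: 4.88
tcp_pos: [0.5704, 0.1424, 0.2226]
tool_rot: [-0.374, 0.596, 0.374, 0.605]
force: [-0.2, -0.1, -2.0]
finger_gap: 0.149
```

```bash
python3 go.py .5125 -.332 .20 -21
```

```text
t 4.8833 tcp [0.5704 0.1424 0.2226] xax [ 0.0109  0.0057 -0.9999] zang 63.84047070124783 F [-0.2476 -0.1483 -1.9512] T [-0.0173  0.0256 -0.005 ] gap 12.68855581597019 q [ 0.0521  0.4827  1.5466  0.0057  1.101  -1.0647]
shift [ 0.0193 -0.1571 -0.4515] dist 0.4784571047281159
turn about x -0.09005077411633963 rows>= 0.7206046506637117 q6 after -1.0646523578174982 +/- 0.09005077411633963
turn about x 3.0515418794734535 rows>= 24.41906015380556 q6 after -1.0646523578174982 +/- -3.0515418794734535
```

>>> step_arm --pt "0 -0.012 -0.035 0" --pt "0 -0.024 -0.07 0" --pt "0 -0.036 -0.105 0" --pt "0 -0.048 -0.14 0" --pt "0 -0.06 -0.17 0" --pt "0 -0.072 -0.205 0" --pt "0 -0.084 -0.24 -0.05" --pt "0 -0.09 -0.26 -0.09"

```text
t: 5.55
tcp_pos: [0.5349, -0.1338, 0.2189]
tool_rot: [-0.4, 0.579, 0.401, 0.586]
force: [0.6, -0.4, -0.5]
finger_gap: 0.148
```

```bash
python3 go.py .5125 -.332 .20 -21
```

```text
t 5.55 tcp [ 0.5349 -0.1338  0.2189] xax [ 0.0074  0.0058 -1.    ] zang 68.99287698451148 F [ 0.5794 -0.3876 -0.4904] T [-0.0259  0.0254  0.0225] gap 12.613931294395158 q [-0.4525  0.4419  1.6365  0.0097  1.0591 -1.6614]
shift [ 0.0176 -0.0501 -0.1932] dist 0.20033095335899884
turn about x -0.00012432007294492818 rows>= 0.000994834565433368 q6 after -1.6613927468734366 +/- 0.00012432007294492818
turn about x 3.141468333516848 rows>= 25.13866996990384 q6 after -1.6613927468734366 +/- -3.141468333516848
```

>>> step_arm --pt "0 -0.009 -0.035 0" --pt "0 -0.018 -0.07 0" --pt "0 -0.027 -0.105 0" --pt "0 -0.036 -0.14 0" --pt "0 -0.045 -0.175 0" --pt "0.01 -0.05 -0.193 0" --pt "0.018 -0.05 -0.193 0" --pt "0.018 -0.05 -0.193 0"

```text
t: 6.22
tcp_pos: [0.5102, -0.3306, 0.1957]
tool_rot: [-0.397, 0.58, 0.403, 0.586]
force: [0.2, -0.8, -1.5]
finger_gap: 0.151
```

```bash
python3 go.py .5125 -.332 .128 -21;python3 - <<'E'
from h import *
im=optics.snapshot("side")[:,:,::-1]; cv2.imwrite("pics/s4f.png",im);cv2.imwrite("pics/s4.png",up(im,376,385,h=50,k=6))
im=optics.snapshot("top")[:,:,::-1];cv2.imwrite("pics/t4.png",up(im,474,262,h=50,k=6))
E
```

```text
t 6.2167 tcp [ 0.5102 -0.3306  0.1957] xax [ 0.0019  0.012  -0.9999] zang 68.86029013838265 F [ 0.2413 -0.8054 -1.4709] T [0.096  0.0337 0.0641] gap 12.853340910386619 q [-0.7634  0.5477  1.509   0.0112  1.0919 -1.9704]
shift [ 0.0677 -0.0028 -0.0013] dist 0.0677729905756549
turn about x -0.002438397082728373 rows>= 0.0195125505052162 q6 after -1.9704494101123418 +/- 0.002438397082728373
turn about x 3.139154256507065 rows>= 25.120152253964058 q6 after -1.9704494101123418 +/- -3.139154256507065
```

View pics/s4.png

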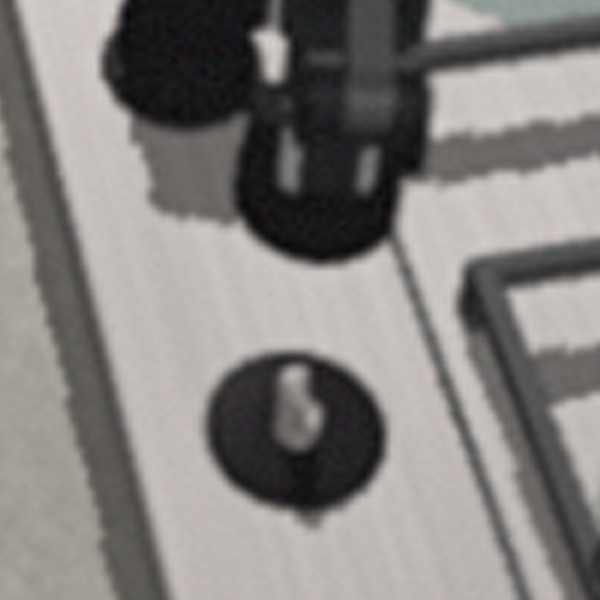

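View pics/t4.png

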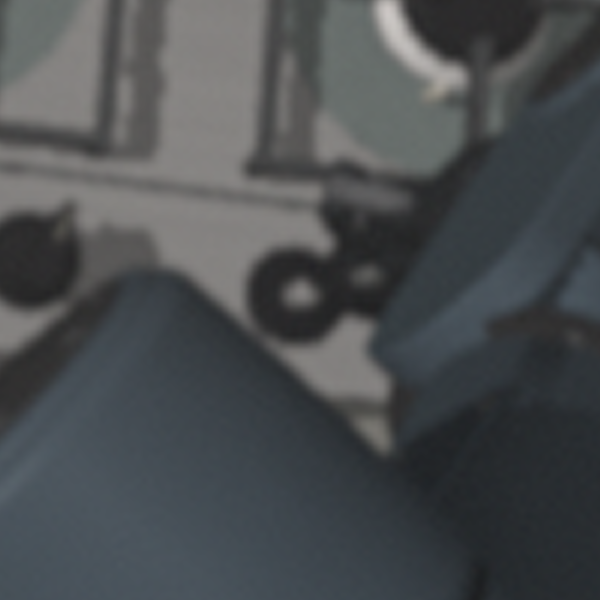

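The side view shows the knob held upright at crop (320,200) above the bare spindle at (297,405). In the top view the knob is hidden behind the wrist. I'll lower it to just above the spindle and compare the skirt rim with the bezel in one camera.

>>> step_arm --pt "0.02 -0.003 -0.001 0" --pt "0.04 -0.003 -0.001 0" --pt "0.058 -0.003 -0.001 0" --pt "0.058 -0.003 -0.001 0" --pt "0.058 -0.003 -0.001 0"

```text
t: 6.73
tcp_pos: [0.514, -0.3286, 0.1391]
tool_rot: [-0.398, 0.579, 0.404, 0.585]
force: [-0.3, -0.1, -0.4]
finger_gap: 0.142
```

```bash
python3 go.py .5125 -.332 .120 -21;python3 - <<'E'
from h import *
im=optics.snapshot("side"); cv2.imwrite("pics/s5f.png",im[:,:,::-1]);cv2.imwrite("pics/s5.png",up(im,376,385,h=50,k=6)[:,:,::-1])
E
```

```text
t 6.7333 tcp [ 0.514  -0.3286  0.1391] xax [ 0.0019  0.0122 -0.9999] zang 69.14515321419255 F [-0.2993 -0.0831 -0.3565] T [-0.0227  0.0007  0.0336] gap 12.158827445274513 q [-0.7568  0.6232  1.5495  0.0123  0.9759 -1.9706]
shift [ 0.0191  0.0002 -0.0039] dist 0.019484707180583094
turn about x 0.0025334015075122577 rows>= 0.02027279527828669 q6 after -1.970591663487956 +/- -0.0025334015075122577
turn about x -3.139059252082281 rows>= 25.119392009190985 q6 after -1.970591663487956 +/- 3.139059252082281
```

View pics/s5.png

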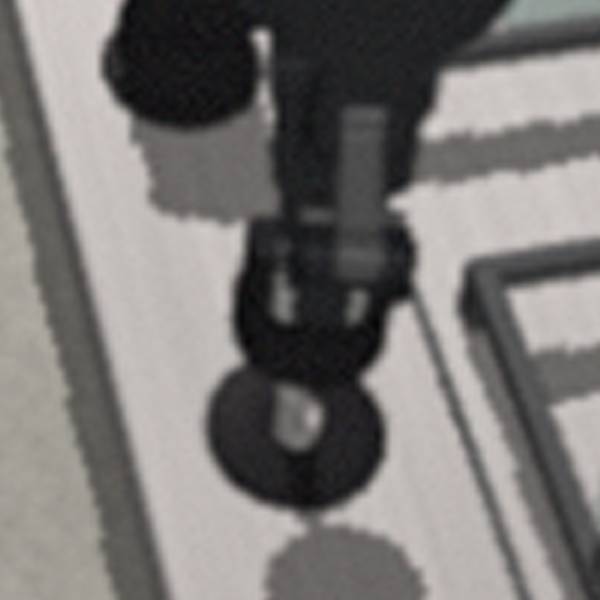

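```bash
cat > r.py <<'E'
from h import *
from scipy.optimize import least_squares
np.set_printoptions(linewidth=200,precision=4,suppress=True)
def rim(f,c,z,half,tcp,zang,h=18,ymin=-99,yb=99,thr=70):
    im=cv2.imread(f)[:,:,::-1]
    cs=cont(im,*c,thr,h=h,k=8)
    p=np.vstack(cs)
    lim=(np.abs(p[:,0]-c[0])<h-1)&(np.abs(p[:,1]-c[1])<h-1); p=p[lim]
    pc=proj("side",[[*tcp,z]])[0]
    d=p-pc
    p=p[(d[:,1]>ymin)&(d[:,1]<yb)&(np.hypot(*d.T)<17)]
    P=plane("side",p,z)[:,:2]
    r=least_squares(lambda a:np.hypot(*(P-a[:2]).T)-.021,tcp,loss='soft_l1',f_scale=.0005)
    a=np.radians(zang-90);e=np.array([np.cos(a),np.sin(a)]);n=np.array([-e[1],e[0]])
    o=r.x-tcp
    print(f,len(P),"centre",r.x,"res",np.abs(r.fun).mean()*1000,"offset nose-dir %.4f, left %.4f"%(o@e,o@n), "pc",pc, "rng",p.min(0),p.max(0))
    r2=least_squares(lambda a:np.hypot(*(P-a[:2]).T)-a[2],[*tcp,.021],loss='soft_l1',f_scale=.0005);print("free r",r2.x)
if __name__=="__main__":
    rim("pics/s4f.png",(380,418-60),.1771,0,np.array([.5102,-.3306]),68.9,h=45,ymin=2)
    rim("pics/s5f.png",(380,390),.1205,0,np.array([.514,-.3286]),69.1,h=45,ymin=-3,yb=4)
E
python3 r.py
```

```text
pics/s4f.png 248 centre [ 0.5112 -0.3283] res 0.2707232440108444 offset nose-dir 0.0001, left 0.0025 pc [378.69   368.0478] rng [365.5   370.125] [391.625 378.625]
free r [ 0.5107 -0.3294  0.0201]
pics/s5f.png 112 centre [ 0.5159 -0.3236] res 0.6592146902543188 offset nose-dir -0.0000, left 0.0053 pc [377.4008 389.034 ] rng [365.    386.125] [390.875 393.   ]
free r [ 0.5147 -0.3271  0.0198]
```

>>> step_arm --pt "0.005 0 -0.004 0" --pt "0.01 0 -0.004 0" --pt "0.015 0 -0.004 0" --pt "0.015 0 -0.004 0" --pt "0.015 0 -0.004 0" --pt "0.015 0 -0.004 0"

```text
t: 7.28
tcp_pos: [0.5134, -0.3334, 0.1253]
tool_rot: [-0.399, 0.579, 0.403, 0.586]
force: [-0.3, -0.2, -0.6]
finger_gap: 0.148
```

```bash
python3 go.py .5122 -.332 .115 -21
```

```text
t 7.2833 tcp [ 0.5134 -0.3334  0.1253] xax [ 0.0041  0.01   -0.9999] zang 69.11860782800758 F [-0.334  -0.1736 -0.5615] T [-0.0278 -0.0168  0.0038] gap 12.67993946309914 q [-0.7633  0.6436  1.5557  0.0124  0.9463 -1.977 ]
shift [0.0103 0.0016 0.0008] dist 0.010460353852081942
turn about x 0.0020700971173714744 rows>= 0.01656533910720437 q6 after -1.9769501792516848 +/- -0.0020700971173714744
turn about x -3.1395225564724214 rows>= 25.123099465362063 q6 after -1.9769501792516848 +/- 3.1395225564724214
```

>>> step_arm --pt "0.003 0.0016 0.0008 0" --pt "0.006 0.0016 0.0008 0" --pt "0.009 0.0016 0.0008 0" --pt "0.009 0.0016 0.0008 0" --pt "0.009 0.0016 0.0008 0"

```text
t: 7.7
tcp_pos: [0.5121, -0.3319, 0.116]
tool_rot: [-0.399, 0.579, 0.403, 0.585]
force: [0.2, -0.2, -0.5]
finger_gap: 0.141
```

```bash
python3 go.py .5122 -.332 .112 -21
```

```text
t 7.7 tcp [ 0.5121 -0.3319  0.116 ] xax [ 0.0037  0.0105 -0.9999] zang 69.12040222198084 F [ 0.1617 -0.2438 -0.5424] T [-0.0056  0.0509  0.0383] gap 12.045362337424413 q [-0.7629  0.6548  1.5662  0.0127  0.9252 -1.977 ]
shift [ 0.004  -0.0002 -0.0001] dist 0.003959261980580576
turn about x 0.0021014152002827363 rows>= 0.016815952790620026 q6 after -1.9769666669129753 +/- -0.0021014152002827363
turn about x -3.1394912383895104 rows>= 25.122848851678654 q6 after -1.9769666669129753 +/- 3.1394912383895104
```

>>> step_arm --pt "0.001 0 0 0" --pt "0.002 0 0 0" --pt "0.003 0 0 0" --pt "0.004 0 0 0" --pt "0.004 0 0 0"

```text
t: 8.12
tcp_pos: [0.5124, -0.3318, 0.1119]
tool_rot: [-0.399, 0.579, 0.403, 0.586]
force: [0.6, 0.5, 0.3]
finger_gap: 0.144
```

```bash
python3 go.py .5122 -.332 .108 -21
```

```text
t 8.1167 tcp [ 0.5124 -0.3318  0.1119] xax [ 0.0044  0.0103 -0.9999] zang 69.11063652890213 F [0.6433 0.4791 0.318 ] T [ 0.101  -0.249   0.0587] gap 12.328769039899525 q [-0.7627  0.6607  1.5683  0.0133  0.9166 -1.977 ]
shift [ 0.0039  0.0002 -0.0003] dist 0.003931610329991978
turn about x 0.0019309717023203543 rows>= 0.01545202917627769 q6 after -1.9770011259397555 +/- -0.0019309717023203543
turn about x -3.139661681887473 rows>= 25.124212775292996 q6 after -1.9770011259397555 +/- 3.139661681887473
```

The underside is about 6 mm below the spindle tip with no axial force, so the flat has engaged. I'll go on.

>>> step_arm --pt "0.001 0 0 0" --pt "0.002 0 0 0" --pt "0.003 0 0 0" --pt "0.004 0 0 0" --pt "0.005 0 0 0" --pt "0.005 0 0 0"

```text
t: 8.62
tcp_pos: [0.5125, -0.3318, 0.1067]
tool_rot: [-0.399, 0.579, 0.403, 0.586]
force: [0.9, -0.2, -0.8]
finger_gap: 0.148
```

```bash
python3 go.py .5122 -.332 .1035 -21;python3 - <<'E'
from h import *
im=optics.snapshot("side"); cv2.imwrite("pics/s6.png",up(im,376,385,h=50,k=6)[:,:,::-1])
E
```

```text
t 8.6167 tcp [ 0.5125 -0.3318  0.1067] xax [ 0.0046  0.0104 -0.9999] zang 69.10768734811028 F [ 0.8744 -0.1988 -0.7555] T [ 0.046  -0.203  -0.0479] gap 12.640326607821294 q [-0.7625  0.6682  1.5713  0.0135  0.9061 -1.9771]
shift [ 0.0032  0.0002 -0.0004] dist 0.0032546118097095287
turn about x 0.0018794987872658429 rows>= 0.015040132417638177 q6 after -1.9770769912445703 +/- -0.0018794987872658429
turn about x -3.139713154802527 rows>= 25.124624672051635 q6 after -1.9770769912445703 +/- 3.139713154802527
```

View pics/s6.png

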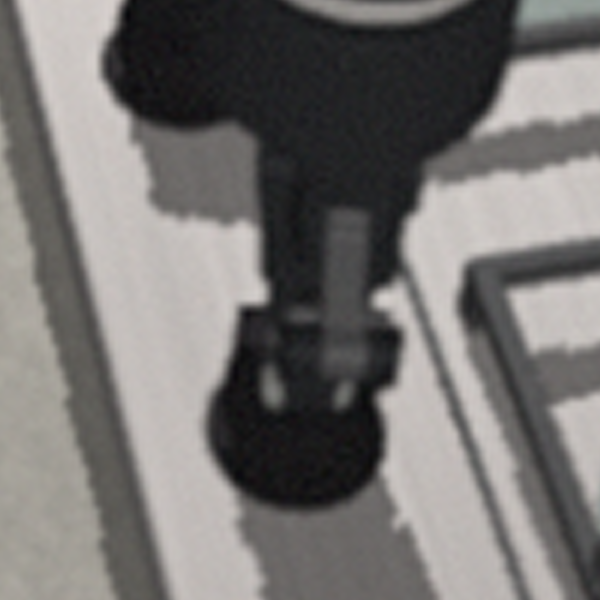

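The knob is down over the bezel (crop (300,420)) and no force shows yet.

>>> step_arm --pt "0.001 0 0 0" --pt "0.002 0 0 0" --pt "0.003 0 0 0" --pt "0.004 0 0 0" --pt "0.004 0 0 0" --pt "0.004 0 0 0"

```text
t: 9.17
tcp_pos: [0.5126, -0.3317, 0.1032]
tool_rot: [-0.399, 0.579, 0.403, 0.586]
force: [0.7, 1.1, 3.6]
finger_gap: 0.145
```

```bash
python3 go.py .5122 -.332 .0985 -21
```

```text
t 9.1667 tcp [ 0.5126 -0.3317  0.1032] xax [ 0.0047  0.0102 -0.9999] zang 69.1101870671909 F [0.6812 1.0708 3.6083] T [ 0.251  -0.0705  0.0022] gap 12.406721891356483 q [-0.7624  0.6733  1.5733  0.0136  0.8988 -1.9771]
shift [ 0.0047  0.0003 -0.0004] dist 0.004712042373255476
turn about x 0.0019231271155975443 rows>= 0.015389255194260737 q6 after -1.9771096291619306 +/- -0.0019231271155975443
turn about x -3.139669526474196 rows>= 25.124275549275012 q6 after -1.9771096291619306 +/- 3.139669526474196
```

>>> step_arm --pt "0 0 0 0" --pt "0.001 0 0 0" --pt "0.002 0 0 0" --pt "0.003 0 0 0" --pt "0.003 0 0 0" --pt "0.003 0 0 0" --grip_force 90

```text
t: 9.67
tcp_pos: [0.5126, -0.3318, 0.1007]
tool_rot: [-0.399, 0.579, 0.403, 0.586]
force: [-0.3, 1.4, 6.2]
finger_gap: 0.136
```

```bash
python3 go.py .5122 -.332 .0985 -21
```

```text
t 9.6667 tcp [ 0.5126 -0.3318  0.1007] xax [ 0.0048  0.01   -0.9999] zang 69.1102716724359 F [-0.3347  1.3924  6.1514] T [ 0.3317  0.0754 -0.0038] gap 11.614286311980424 q [-0.7625  0.6769  1.5747  0.0136  0.8935 -1.9772]
shift [ 0.0022  0.0003 -0.0004] dist 0.0022092937016503665
turn about x 0.0019246037556868802 rows>= 0.015401071569257772 q6 after -1.9771856927681386 +/- -0.0019246037556868802
turn about x -3.1396680498341065 rows>= 25.124263732900015 q6 after -1.9771856927681386 +/- 3.1396680498341065
```

>>> step_arm --pt "0.001 0 0 0" --pt "0.002 0 0 0" --pt "0.003 0 0 0" --pt "0.003 0 0 0" --pt "0.003 0 0 0" --pt "0.003 0 0 0"

```text
t: 10.17
tcp_pos: [0.5127, -0.3318, 0.0985]
tool_rot: [-0.399, 0.579, 0.403, 0.586]
force: [-0.5, 2.2, 8.6]
finger_gap: 0.135
```

```bash
python3 go.py .5122 -.332 .0975 -21
```

```text
t 10.1667 tcp [ 0.5127 -0.3318  0.0985] xax [ 0.005   0.0097 -0.9999] zang 69.12153301086417 F [-0.4875  2.2089  8.6371] T [0.3075 0.1927 0.0256] gap 11.570874551920697 q [-0.7624  0.6799  1.5759  0.0135  0.8888 -1.9773]
shift [ 0.001   0.0004 -0.0004] dist 0.0011594295742705651
turn about x 0.002121151189441796 rows>= 0.016973884198906348 q6 after -1.9772778383702312 +/- -0.002121151189441796
turn about x -3.139471502400352 rows>= 25.122690920270372 q6 after -1.9772778383702312 +/- 3.139471502400352
```

>>> step_arm --pt "0.001 0 0 0" --pt "0.002 0 0 0" --pt "0.003 0 0 0" --pt "0.003 0 0 0" --pt "0.003 0 0 0"

```text
t: 10.58
tcp_pos: [0.5128, -0.3319, 0.0981]
tool_rot: [-0.4, 0.579, 0.403, 0.586]
force: [-2.9, 3.1, 17.1]
finger_gap: 0.134
```

```bash
python3 go.py .5122 -.332 .0975 -21
```

```text
t 10.5833 tcp [ 0.5128 -0.3319  0.0981] xax [ 0.0056  0.0089 -0.9999] zang 69.13290227211353 F [-2.8735  3.0905 17.1265] T [ 0.6677  0.5049 -0.0032] gap 11.452300791510975 q [-0.7623  0.6805  1.5766  0.0133  0.8867 -1.9773]
shift [ 0.0006  0.0005 -0.0003] dist 0.0008082038056014989
turn about x 0.00231958223176272 rows>= 0.01856176984825981 q6 after -1.977261388679778 +/- -0.00231958223176272
turn about x -3.1392730713580304 rows>= 25.121103034621015 q6 after -1.977261388679778 +/- 3.1392730713580304
```

```bash
python3 - <<'E'
from h import *
for i in range(5): im=optics.snapshot("side")
cv2.imwrite("pics/s7f.png",im[:,:,::-1]);cv2.imwrite("pics/s7.png",up(im,376,385,h=50,k=6)[:,:,::-1])
E
python3 go.py .5122 -.332 .0975 -21
```

```text
t 10.8333 tcp [ 0.5127 -0.3318  0.0981] xax [ 0.0055  0.0089 -0.9999] zang 69.13855864651553 F [-3.2227  3.0418 17.9363] T [0.6742 0.5304 0.0847] gap 11.660112297597253 q [-0.7622  0.6805  1.5767  0.0132  0.8867 -1.9773]
shift [ 0.0006  0.0005 -0.0003] dist 0.000798835839982702
turn about x 0.002418304588803288 rows>= 0.019351766273121282 q6 after -1.977293370743629 +/- -0.002418304588803288
turn about x -3.13917434900099 rows>= 25.12031303819615 q6 after -1.977293370743629 +/- 3.13917434900099
```

View pics/s7.png

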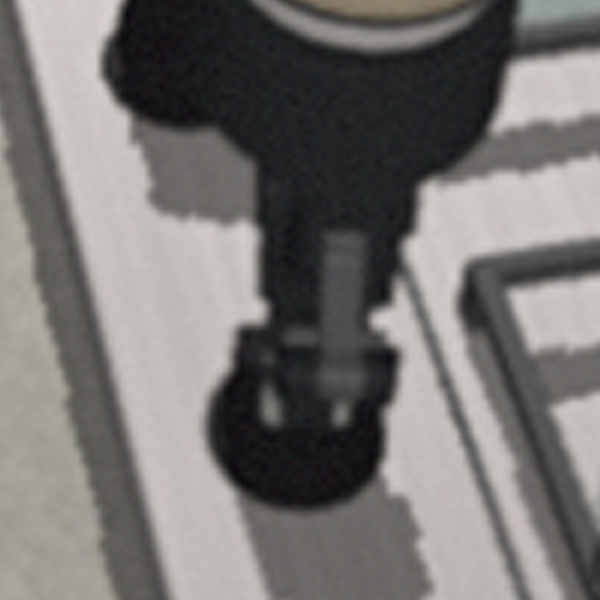

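View pics/s7f.png

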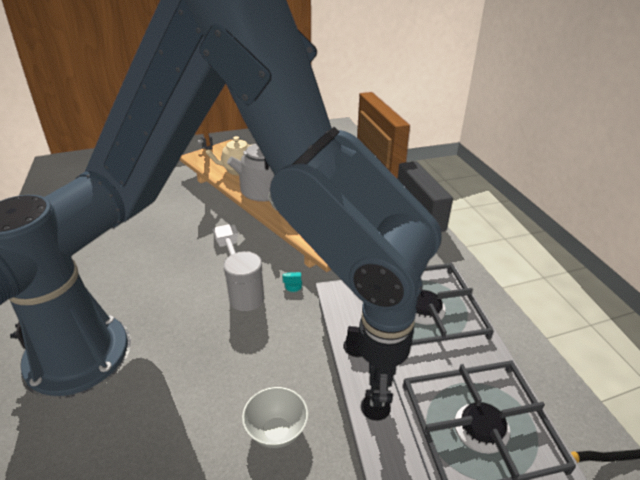

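The knob sits at (376,405) on the bezel, and the nearby objects in view are where they were. The push holds steady at about 18 N, which is past the spring's 10 N and so at the stop. I'm handing it in.

```bash
python3 -c "
from station import manip,telemetry
print(manip.sign_off()); s=telemetry.sense(); print(s['t'],s['tcp_pos'],s['force'],s['finger_gap'])"
```

```text
the job is handed in; nothing more can be done
None
the job is handed in; nothing more can be done
```

I picked the knob up from the shelf and turned it to about -21°, my estimate of the spindle's flat. It slid home on the bare spindle without resistance. I pressed it to the stop and handed the job in at 10.8 s while still pressing; no verdict was reported.

**Checks that agreed:**
- First axial force came with the TCP at z 0.103 m, against about 0.1036 m expected for fully home.
- The force rose from 6 to 9 N on the spring, then jumped to 17–18 N at z 0.098 m. That is about 5 mm of travel, so I take it to be at the stop.
- The push and TCP pose held steady over the last 0.25 s. The gripper opening read 11.7 mm on the bar, at a commanded 90 N grip.
- In the last side picture the teapot, kettle, scoop, tin and bowl_b looked unmoved by eye.

**Checks that were weak or disagreed:**
- **Flat angle:** two side-view readings of the flat differed by 10–25°. The free drop onto the spindle is what confirms the fit.
- **Knob in hand:** the side view put it 2–5 mm to one side of the fingers' centre. I took that as camera error and trusted the centred grip.
- **Side load:** about 4 N remained at the end.
- **Not seen:** bowl_a and the other knob were partly or wholly hidden behind the arm in the last picture. There was no usable top view then, so I did not check them directly.

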